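# Start up the wood-burning corner

## Task

Start up the wood-burning corner by pressing only, in this order: first switch on the fume extractor by pushing the raised end of its rocker down until it has tipped fully over, then push the long bar key on the pen station fully in so that it stays in, and last press the loose timer's round top all the way down and let it spring back. Leave the two small square keys alone, and do not lift, tip or shift the timer or any of the other things on the table.

Things in the scene. Friction and masses are not known exactly. Their poses are not given: they have to be found in the camera images.
- extractor: Down-draught fume extractor, bolted to the table: low grey painted metal box, 200 mm (x) by 220 mm (y) by 85 mm tall, with a slotted grille over the far part of its top and one rocker switch on the near part. Origin: centre of its underside; z up, its -x side faces roughly to the robot (turned up to 0.4 rad). The rocker's pivot lies at (-66, 0, 97) mm in this frame, its pivot axis is along y.
- rocker (a joint): Tilt of the extractor's rocker switch, a grey paddle 56 mm long (along the extractor's x), 30 mm wide, 8 mm thick, standing clear of the box top. 0 to 0.06 rad at the start: off, its near (-x) end raised about 5 mm above the pivot; 0.4: fully over, on, near end down. It stays where it is left: its friction takes 0.025 N m, so 1 to 3 N at the raised end, until it meets its stop.
- rocker_end (a point): Point on the top face of the rocker, on its centre line, 22 mm from the pivot towards the end that is raised at the start (rocker's tip is 6 mm further out). Moves with the rocker: at about 105 mm height when off, 97 mm when fully over; the box top is at 85 mm.
- burner: Power station for wood-burning pens, bolted to the table: grey plastic box, 180 mm (x) by 200 mm (y) by 70 mm tall. On its top: one long bar key on the near (-x) part, a dark display in the middle, two small square keys at the far corners (+x, left and right). Origin: centre of its underside; z up, -x side faces roughly to the robot (turned up to 0.4 rad).
- bar_key (a joint): How far the long bar key is pressed (m): 0 out, 0.006 fully in. It slides straight down and stays as deep as it was pushed; it takes 2.5 N of friction, then meets a stop.
- bar_key_top (a point): Centre of the top face of the long bar key, 22 mm (burner's x) by 54 mm (burner's y), 82 mm above the table when out, 76 mm when fully in (the box top is at 70 mm). It lies at (-56, 0) mm in the burner's frame.
- key_l (a joint): How far the left small square key (18 x 18 mm, at (55, 55) mm in the burner's frame, spring return, 6 mm travel) is pressed (m); to be left alone.
- key_r (a joint): The same for the right small square key, at (55, -55) mm in the burner's frame; to be left alone.
- timer: Loose warm-up timer, 0.2 to 0.35 kg: a squat grey puck, 68 mm across at the foot, 60 mm at its shoulder 40 mm up, with a round black push top. It stands on the table. Origin: centre of its underside; z up.
- timer_button (a joint): How far the timer's push top is pressed (m): 0 out, 0.006 fully down. Spring return: starts to move at 1.5 N, fully down at 4.5 N.
- timer_top (a point): Centre of the timer's round push top, 38 mm across, 52 mm above the table when out; it stands 12 mm over the timer's shoulder, so it is still 6 mm over it when fully down.
- cup: Bystander, loose: white handleless porcelain cup, 76 mm across, 62 mm tall. Origin at the centre of its underside.
- disc_small: Bystander, loose: flat wooden slice, 36 mm across, 11 mm thick. Origin at the centre of its underside.
- disc_large: Bystander, loose: flat wooden slice, 48 mm across, 11 mm thick. Origin at the centre of its underside.
- figure: Bystander, loose: small turned wooden figure, 48 mm across its foot, 88 mm tall. Origin at the centre of its underside.
- driver: Bystander, loose: screwdriver about 200 mm long lying flat on the table.
- glue: Bystander, loose: glue bottle, 56 mm across, 130 mm tall. Origin at the centre of its underside.
Not all that is in view belongs to the job. Of the things that look like the timer, take the one that is farthest to the robot's left at the start.

How it is judged:
On the way, in this order (a step that is already met when the one before it is completed fails the run):
1. the extractor's rocker is tipped fully over (value of joint rocker above 0.33 rad), for 0.1 s.
2. the long bar key is pushed fully in (value of joint rocker above 0.33 rad and value of joint bar_key above 0.005 m), for 0.1 s.
3. the timer's top is pressed down (all of step 2 and value of joint timer_button above 0.0045 m), for 0.05 s.
At the end, for the whole second after the job is handed in: The rocker is tipped over (above 0.33 of 0.4 rad), the bar key is in (above 5 of 6 mm), the timer's top has sprung back (below 1.5 mm), the timer stands upright (within 0.1 rad), at rest, within 25 mm of where it was, and every bystander is within 30 mm of where it was (all of step 2 and value of joint timer_button below 0.0015 m and distance of timer from where it was at the start of the episode below 0.025 m and angle between timer's own z axis and vertical below 0.1 rad and linear speed of timer below 0.02 m/s and distance of each of cup, disc_small, disc_large, figure, driver, glue from where it was at the start of the episode below 0.03 m); the robot touches nothing.
It fails at once if the bar key is pushed in (3 mm) before the extractor is on (value of joint bar_key above 0.003 m and value of joint rocker below 0.33 rad).
It fails at once if the timer is pressed (3 mm) before the bar key is in (value of joint timer_button above 0.003 m and value of joint bar_key below 0.005 m).
It fails at once if a small square key is pressed (3 mm) (value of joint any of key_l, key_r above 0.003 m).
It fails at once if the timer is lifted (8 mm), tipped (0.25 rad) or shifted (25 mm) (height (world z) of timer above 0.008 m or angle between timer's own z axis and vertical above 0.25 rad or distance of timer from where it was at the start of the episode above 0.025 m).
It fails at once if a bystander is shifted or lifted more than 30 mm (distance of any of cup, disc_small, disc_large, figure, driver, glue from where it was at the start of the episode above 0.03 m).
It also fails if it takes over 51 s, if anything falls off the work surface, if the arm or the gripper's body presses on something with over 40 N, if the wrist force passes 120 N, or if a joint passes its speed limit or range.

## Robot

A 7-joint arm with a two-finger parallel gripper is mounted at the origin on the work surface. World frame = base frame: x ahead of the robot, y to its left, z up, the work surface at z = 0. Lengths are in m, angles in rad, forces in N, time in s.
With the tool pointing down it reaches from about 0.35 to 0.9 m from the base axis. Payload 8.1 kg.
Tool frame: the origin (TCP) lies at the very end of the fingers, on their centre line; the grasp point (between the pads) lies tcp_to_grasp behind it (tcp_to_grasp is the distance from the TCP to the grasp point, in m); z points along the fingers, y is the direction in which the jaws open and shut (so a half turn about z gives the same grasp; the last joint's range is limited). The gripper opens to 92 mm and grips with 3 to 60 N. Pads are 19 mm wide; open, the fingers measure 130 mm over their backs; the gripper's body (75 mm by 190 mm) begins 47 mm behind the grasp point.
Start: joints at [-1.381, 0.434, 0.025, 1.573, -0.012, 1.134, -0.075], TCP at [0.18, 0.598, 0.227] pointing down, gripper open.
Joint ranges: [-2.62, 2.62], [-0.44, 2.09], [-1.27, 1.32], [0.08, 2.57], [-1.32, 4.46], [0.12, 2], [-2.74, 2.74]. Speed limits (rad/s): [2.22, 2.22, 3.01, 3.01, 3.14, 3.14, 3.14].

## Interface

Orientations are given as a unit quaternion [x, y, z, w].
In Python, from workcell import sense, snapshot, hand_in, tcp_to_grasp gives the robot as it stands.
- The arm moves only by the tool step_arm, never from a script. Its argument "moves" is text: rows parted by semicolons, each of 6 numbers parted by spaces: the shift along the world's x, y, z as a fraction of full scale, then the turn, a rotation vector about the world's x, y, z as a fraction of full scale. A call has 1 to 12 rows; each row is the pose to reach, as a shift and turn from the pose commanded when the call began, turning the shorter way round; what a row does not reach only later rows make up. Full scale, the value 1, is 20 cm for a shift and 180 degrees for a turn. A row lasts 1/8 s, in which the tool goes at most 62.5 mm and 10.7 degrees, less where a joint would pass 70% of its speed; a pose out of reach is approached as far as the arm can. A call with a number of a shift or a turn outside -1 to 1 is refused whole. A call with a gripper value outside its range is refused whole. "gripper" is the opening, from 0 (shut) to 1 (fully open), set as the call begins (left out, the last holds). The fingers move at their own pace and stop on an object; "force" is the grip in N (left out, the last holds). Time passes only in rows, so rows that repeat a pose let the fingers close. It gives the time, the measured TCP pose, the force and the opening at its end, in the units of the state.
- sense(): the state, without advancing time (a new reading comes with each control period).
- snapshot(name): name is "side" or "top"; returns a dict with "frame" (480x640x3 uint8, red, green, blue), "range_z" (480x640 float32, m along the optical axis (not along the pixel's ray), 0 where there is no reading), "mtx" (3x3 intrinsics, pixels), "world_from_camera" (4x4, takes a point from camera to world coordinates). Camera axes: x right, y down, z forward; pixel columns grow to the right and rows downward; lengths in m; the calibration is good to about 2 mm. A picture is of the moment at which its call begins.
- hand_in(): hands the job in, once; it reports no verdict.
The state is a dict: "t": time; "q": joint angles; "dq": joint speeds; "tau": joint torques, N m; "ee_pos": TCP position; "tool_rot": TCP orientation; "contact_force": force on the tool from outside, world axes, zero at the start; "torque": the same for the moment, N m; "width": opening from 0.0 (shut) to 1.0 (fully open).
Only numpy, scipy, OpenCV 4.12 (cv2) and the standard library are available. Lean on these libraries where they do the work, as an engineer would, in place of code of your own. Each camera call takes 0.05 s, during which the arm holds its last target. There are 200 camera calls.

## Working session

There is one attempt and no reset: what is moved stays moved. The work goes in short steps, Python scripts to look and compute and a tool call to move; the robot and the scene stay as the last step left them, time stands still between calls to the robot, and variables do not carry over. Pictures are saved under pics/ and viewed, about 8 in all and at most 12, crops included, and the job is handed in when it is done.

Besides the shell and the picture viewer there is one more tool, called after "Emit:" by a JSON object that holds its "fn" and its "kwargs", one argument or row to a line. step_arm: Moves the arm, as the interface text tells. Shift numbers are shares of 20 cm and turn numbers shares of 180 degrees, none past 1 either way. Its arguments: {"type":"object","properties":{"moves":{"type":"string"},"gripper":{"type":"number"},"force":{"type":"number"}},"required":["moves"]}

```bash
mkdir -p pics; cat > h.py <<'E'
import numpy as np, cv2
from workcell import sense, snapshot, hand_in, tcp_to_grasp
def snap(n, f):
    s=snapshot(n); np.savez(f, **s); cv2.imwrite(f'pics/{f}.png', s['frame'][:,:,::-1]); return s
def cloud(s):
    v,u=np.mgrid[:480,:640]; K=s['mtx']; z=s['range_z']
    p=np.stack([(u-K[0,2])/K[0,0]*z,(v-K[1,2])/K[1,1]*z,z],-1); T=s['world_from_camera']
    p=p@T[:3,:3].T+T[:3,3]; p[z==0]=np.nan; return p
E
python3 - <<'E'
from h import *
print(sense(),tcp_to_grasp)
for n in('top','side'):
    s=snap(n,n+'1'); print(s['world_from_camera'].round(3).tolist(), s['mtx'].round(1).tolist())
E
```

```text
{'t': 0.0, 'q': array([-1.38058722,  0.43521971,  0.02493352,  1.57407755, -0.01160416,
        1.13401909, -0.07511605]), 'dq': array([-2.37660231e-03, -1.30709554e-03,  1.41068837e-03, -8.40442396e-04,
       -1.45747018e-03, -9.08917601e-06,  8.50473466e-04]), 'tau': array([-7.92100109e-04, -6.67855239e+01,  9.84510854e-01, -3.14454210e+01,
       -6.05921005e-02,  4.29982482e-02,  1.84261830e-04]), 'ee_pos': array([0.18028563, 0.59789909, 0.22595411]), 'tool_rot': array([ 1.45907587e-01,  9.89297909e-01, -7.87633735e-04, -5.40766451e-05]), 'contact_force': array([ 0.12840548,  0.70462272, -0.44038851]), 'torque': array([ 0.0284473 , -0.01103222, -0.01605253]), 'width': 1.001387908955726} 0.0188
[[0.018, -0.989, 0.15, 0.443], [-1.0, -0.02, -0.01, 0.001], [0.013, -0.15, -0.989, 1.023], [0.0, 0.0, 0.0, 1.0]] [[468.8, 0.0, 321.2], [0.0, 468.8, 245.5], [0.0, 0.0, 1.0]]
[[0.733, -0.508, 0.451, 0.191], [-0.68, -0.529, 0.508, -0.417], [-0.02, -0.679, -0.733, 0.723], [0.0, 0.0, 0.0, 1.0]] [[455.4, 0.0, 315.9], [0.0, 455.4, 245.1], [0.0, 0.0, 1.0]]
```

View pics/top1.png

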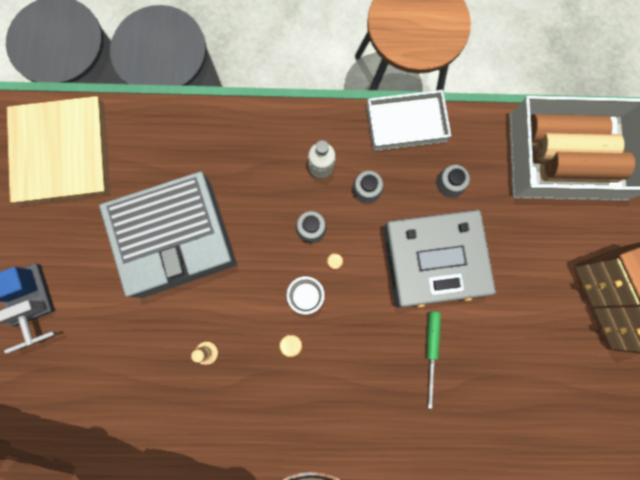

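View pics/side1.png

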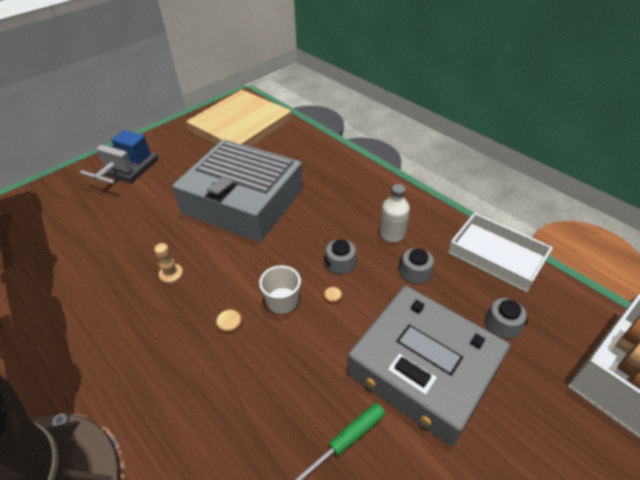

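Timer-like things in the top view are at (311,226), (369,185) and (455,180). The task wants the one farthest to the robot's left (+y, left in this picture), which is (311,226). The rocker is at about (174,262) and the bar key at about (446,284). I'll measure these and check an enlarged crop.

```bash
python3 - <<'E'
from h import *
from scipy.spatial.transform import Rotation as R
for cam in('top','side'):
    s=dict(np.load(cam+'1.npz')); p=cloud(s)
    x,y,z=p[...,0],p[...,1],p[...,2]
    for n,z0,yr,off in(('ext',.085,(.15,.6),(-.066,0)),('burn',.070,(-.45,-.05),(-.056,0))):
        m=(abs(z-z0)<.006)&(y>yr[0])&(y<yr[1])&(x>.35)&(x<.85)
        m=m.astype('uint8'); k,l,st,c=cv2.connectedComponentsWithStats(m); i=1+st[1:,4].argmax()
        q=p[l==i]; r=cv2.minAreaRect((q[:,:2]*1000).astype('float32')); zm=np.median(q[:,2])
        a=np.deg2rad(r[2]); a=(a+np.pi/4)%(np.pi/2)-np.pi/4
        C=np.array(r[0])/1000; w=C+np.array([[np.cos(a),-np.sin(a)],[np.sin(a),np.cos(a)]])@off
        print(cam,n,r,'z',zm,'yaw',a,'part',w)
        near=np.hypot(x-w[0],y-w[1])<.045
        o=near&(z>z0+.006)&(z<z0+.05); print('  raised',o.sum(),p[o].mean(0),p[o].max(0)-p[o].min(0))
    # timer-like tops
    m=((z>.046)&(z<.058)&(x>.5)&(x<.85)&(y>-.4)&(y<.2)).astype('uint8')
    k,l,st,c=cv2.connectedComponentsWithStats(m)
    for i in range(1,k):
        if st[i,4]>60: q=p[l==i]; print(cam,'blob',c[i].round(),st[i,4],((q.max(0)+q.min(0))/2).round(4),(q.max(0)-q.min(0)).round(3))
f=cv2.imread('pics/top1.png')
cv2.imwrite('pics/crop1.png',cv2.hconcat([cv2.resize(f[205:305,120:220],(400,400),interpolation=2),cv2.resize(f[140:240,290:390],(400,400),interpolation=2)]))
E
```

```text
top ext ((606.7058715820312, 309.2605895996094), (200.48538208007812, 220.29298400878906), 20.106231689453125) z 0.08568559912377471 yaw 0.35091994314977915 part [0.54472812 0.28657231]
  raised 469 [0.54462628 0.28553985 0.09963699] [0.07327569 0.04623393 0.01740789]
top burn ((569.0633544921875, -255.89443969726562), (179.53904724121094, 199.62579345703125), 8.522135734558105) z 0.0689795853981417 yaw 0.1487393278699044 part [ 0.51368167 -0.26419316]
  raised 289 [ 0.51359317 -0.26419707  0.08093319] [0.0271672  0.05416223 0.00937958]
top blob [457. 176.] 228 [ 0.7479 -0.2997  0.0504] [0.038 0.035 0.009]
top blob [369. 182.] 233 [ 0.7301 -0.1107  0.0506] [0.037 0.037 0.008]
top blob [311. 223.] 241 [0.6378 0.013  0.0513] [0.037 0.034 0.01 ]
side ext ((605.8427734375, 308.8609619140625), (202.66964721679688, 221.67581176757812), 20.395944595336914) z 0.08588950167981108 yaw 0.35597638724297154 part [0.54398053 0.28585959]
  raised 265 [0.54235367 0.28239392 0.10010225] [0.06098004 0.0447754  0.01541048]
side burn ((569.5406494140625, -256.6427917480469), (180.5077362060547, 199.5052947998047), 8.797788619995117) z 0.06972729793595034 yaw 0.153550378313403 part [ 0.51419953 -0.26520786]
  raised 514 [ 0.51355899 -0.26611472  0.08123958] [0.02973122 0.05560449 0.00849244]
side blob [261. 218.] 133 [0.5834 0.1863 0.0521] [0.089 0.027 0.012]
side blob [393. 224.] 109 [ 0.7712 -0.0135  0.0521] [0.043 0.044 0.012]
side blob [340. 247.] 224 [0.6378 0.0125 0.0508] [0.037 0.037 0.009]
side blob [418. 256.] 230 [ 0.7306 -0.1109  0.0505] [0.037 0.037 0.008]
side blob [286. 273.] 104 [0.5106 0.0267 0.052 ] [0.02  0.053 0.012]
side blob [510. 309.] 320 [ 0.7493 -0.3002  0.0506] [0.039 0.037 0.009]
```

View pics/crop1.png

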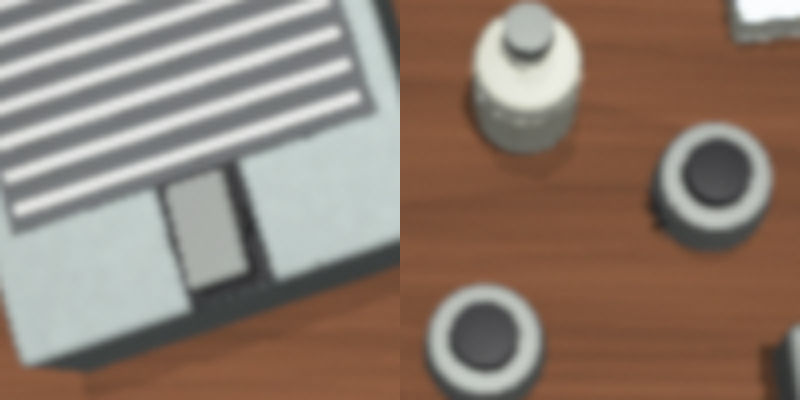

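The crop confirms the left puck (lower left of the crop, black round top, full pixel ≈(311,223)) and the rocker paddle. The pressing point on the rocker is about (0.524, 0.2786), with yaw 0.353. I'll close the gripper and go there.

Emit:
{"fn": "step_arm", "kwargs": {
  "moves": "0.2 -0.2 0 0 0 0.025; 0.4 -0.4 0 0 0 0.05; 0.6 -0.6 0 0 0 0.075; 0.8 -0.75 0 0 0 0.1; 0.86 -0.8 0 0 0 0.103; 0.86 -0.8 0 0 0 0.103; 0.86 -0.8 0 0 0 0.103; 0.86 -0.8 0 0 0 0.103",
  "gripper": 0,
  "force": 20
}}

```text
t: 1.1
ee_pos: [0.3511, 0.4394, 0.2266]
tool_rot: [-0.016, 1.0, 0.0, -0.0]
contact_force: [-0.1, 0.0, -0.5]
width: 0.178
```

Emit:
{"fn": "step_arm", "kwargs": {
  "moves": "0.2 -0.2 0 0 0 0.025; 0.4 -0.4 -0.1 0 0 0.05; 0.6 -0.6 -0.2 0 0 0.075; 0.8 -0.75 -0.3 0 0 0.1; 0.858 -0.797 -0.4 0 0 0.103; 0.858 -0.797 -0.4 0 0 0.103; 0.858 -0.797 -0.4 0 0 0.103; 0.858 -0.797 -0.4 0 0 0.103"
}}

```text
t: 2.1
ee_pos: [0.5232, 0.2811, 0.1477]
tool_rot: [-0.177, 0.984, 0.001, 0.001]
contact_force: [0.2, 0.1, 1.4]
width: 0.003
```

```bash
python3 - <<'E'
from h import *
from scipy.spatial.transform import Rotation as R
s=sense(); print(s['t'],s['ee_pos'],s['width'],s['contact_force'],R.from_quat(s['tool_rot']).as_matrix().round(3))
s=snap('side','s2'); f=s['frame'][:,:,::-1]
cv2.imwrite('pics/s2c.png',cv2.resize(f[60:260,130:380],(750,600),interpolation=2))
E
```

```text
2.1 [0.52319805 0.28107677 0.14772415] 0.0029329701062235725 [0.1510459  0.10320646 1.35321954] [[-0.937 -0.349  0.001]
 [-0.349  0.937  0.001]
 [-0.001  0.001 -1.   ]]
```

View pics/s2c.png

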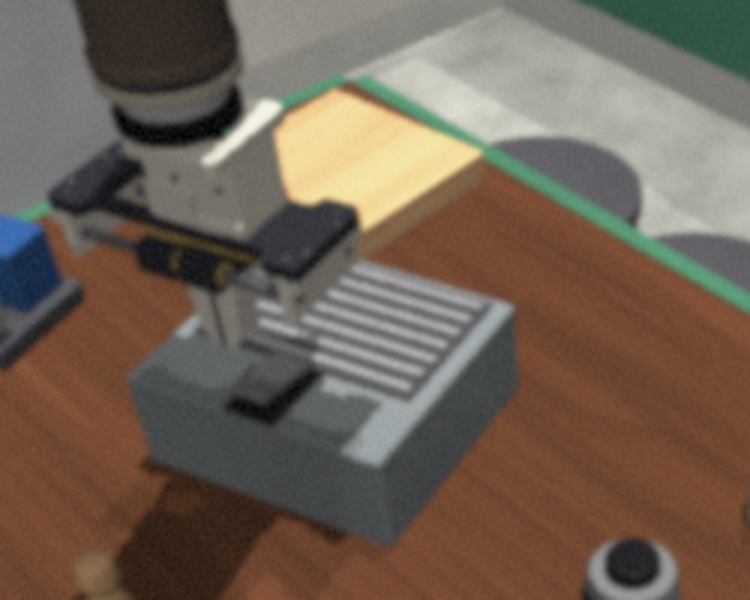

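The picture shows the closed fingers above the rocker's near end, as planned. I'll go down gently.

Emit:
{"fn": "step_arm", "kwargs": {
  "moves": "0.003 -0.012 -0.08 0 0 0; 0.003 -0.012 -0.15 0 0 0; 0.003 -0.012 -0.19 0 0 0; 0.003 -0.012 -0.205 0 0 0; 0.003 -0.012 -0.22 0 0 0; 0.003 -0.012 -0.23 0 0 0; 0.003 -0.012 -0.24 0 0 0; 0.003 -0.012 -0.24 0 0 0"
}}

```text
t: 3.15
ee_pos: [0.5246, 0.2767, 0.0988]
tool_rot: [-0.176, 0.984, 0.0, 0.0]
contact_force: [-0.8, 0.0, -0.1]
width: 0.005
```

Emit:
{"fn": "step_arm", "kwargs": {
  "moves": "0 0 -0.008 0 0 0; 0 0 -0.012 0 0 0; 0 0 -0.012 0 0 0; 0 0 -0.012 0 0 0"
}}

```text
t: 3.65
ee_pos: [0.5248, 0.2768, 0.0976]
tool_rot: [-0.176, 0.984, 0.0, 0.0]
contact_force: [-4.8, -2.6, 13.9]
width: 0.003
```

```bash
python3 - <<'E'
from h import *
s=sense(); print(s['ee_pos'],s['contact_force'],s['torque'])
s=snap('side','s3'); f=s['frame'][:,:,::-1]
cv2.imwrite('pics/s3c.png',cv2.resize(f[150:230,170:270],(750,600),interpolation=2))
E
```

```text
[0.52479544 0.27675407 0.09764963] [-4.77302896 -2.62238535 13.93613587] [-0.52571769  1.09341286  0.02234911]
```

View pics/s3c.png

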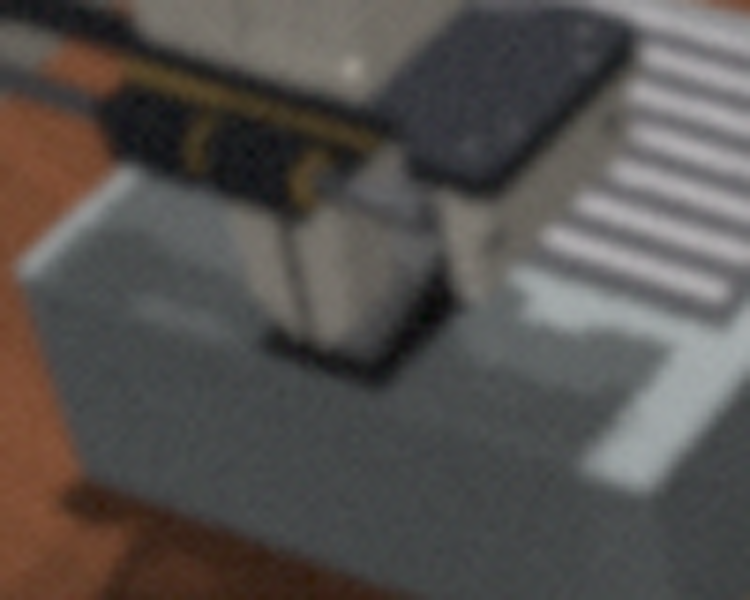

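The 14 N along the tilted paddle's normal shows it is on its stop. I'll lift off, move over to the burner and check the rocker by depth.

Emit:
{"fn": "step_arm", "kwargs": {
  "moves": "0 0 0.1 0 0 0; 0 0 0.25 0 0 0; 0 0 0.37 0 0 0; 0 -0.25 0.37 0 0 0; 0 -0.5 0.37 0 0 -0.01; 0 -0.75 0.37 0 0 -0.02; 0 -0.95 0.37 0 0 -0.03; 0 -0.95 0.37 0 0 -0.03"
}}

```text
t: 4.7
ee_pos: [0.525, 0.0826, 0.1705]
tool_rot: [-0.127, 0.992, -0.001, 0.0]
contact_force: [0.7, 0.7, 0.5]
width: 0.004
```

Emit:
{"fn": "step_arm", "kwargs": {
  "moves": "0 -0.25 0 0 0 -0.01; 0 -0.5 0 0 0 -0.02; 0 -0.75 0 0 0 -0.03; 0 -0.95 0 0 0 -0.034; 0 -0.95 0 0 0 -0.034; 0 -0.95 0 0 0 -0.034"
}}

```text
t: 5.45
ee_pos: [0.5251, -0.1018, 0.1703]
tool_rot: [-0.077, 0.997, 0.0, 0.0]
contact_force: [-0.1, 0.8, 0.2]
width: 0.003
```

Emit:
{"fn": "step_arm", "kwargs": {
  "moves": "-0.02 -0.25 0 0 0 0; -0.04 -0.5 0 0 0 0; -0.055 -0.81 0 0 0 0; -0.055 -0.81 0 0 0 0; -0.055 -0.81 0 0 0 0; -0.055 -0.81 0 0 0 0"
}}

```text
t: 6.2
ee_pos: [0.5145, -0.2628, 0.1702]
tool_rot: [-0.078, 0.997, 0.001, 0.0]
contact_force: [-1.6, 0.4, 0.5]
width: 0.006
```

```bash
python3 - <<'E'
from h import *
from scipy.spatial.transform import Rotation as R
s=sense(); print(s['t'],s['ee_pos'],s['contact_force'],R.from_quat(s['tool_rot']).as_matrix()[:2,1])
a=.353
for f in('top1','side1','top4','side4'):
    S=snap(f[:-1],f) if f[-1]=='4' else dict(np.load(f+'.npz'))
    p=cloud(S).reshape(-1,3); d=p[:,:2]-[.5445,.2862]
    lx=d@[np.cos(a),np.sin(a)]; ly=d@[-np.sin(a),np.cos(a)]
    m=(abs(lx)<.024)&(abs(ly)<.011)&(p[:,2]>.09)
    print(f,m.sum(),'slope,z0',np.polyfit(lx[m],p[m,2],1))
E
```

```text
6.2 [ 0.51451827 -0.26275712  0.17020353] [-1.59676923  0.44653238  0.54140377] [-0.1562905   0.98771044]
top1 259 slope,z0 [-0.16716453  0.10027602]
side1 122 slope,z0 [-0.16837269  0.10065883]
top4 279 slope,z0 [0.1966042  0.10029832]
side4 172 slope,z0 [0.1968171  0.10053211]
```

The rocker slope went from -0.167 to +0.197, so it is at its stop. Now I'll press the bar key.

Emit:
{"fn": "step_arm", "kwargs": {
  "moves": "-0.003 -0.011 -0.15 0 0 0; -0.003 -0.011 -0.3 0 0 0; -0.003 -0.011 -0.4 0 0 0; -0.003 -0.011 -0.43 0 0 0; -0.003 -0.011 -0.445 0 0 0; -0.003 -0.011 -0.46 0 0 0; -0.003 -0.011 -0.47 0 0 0; -0.003 -0.011 -0.475 0 0 0; -0.003 -0.011 -0.475 0 0 0; -0.003 -0.011 -0.475 0 0 0"
}}

```text
t: 7.55
ee_pos: [0.5136, -0.2674, 0.0762]
tool_rot: [-0.077, 0.997, 0.0, 0.001]
contact_force: [-1.7, 2.9, 7.3]
width: 0.003
```

Emit:
{"fn": "step_arm", "kwargs": {
  "moves": "0 0 -0.005 0 0 0; 0 0 -0.01 0 0 0; 0 0 -0.01 0 0 0; 0 0 -0.01 0 0 0"
}}

```text
t: 8.05
ee_pos: [0.5137, -0.2675, 0.0757]
tool_rot: [-0.077, 0.997, -0.0, 0.001]
contact_force: [-6.9, 5.7, 25.5]
width: 0.002
```

The key is on its stop at 25 N and z = 75.7 mm. I'll lift off and go over to the timer.

Emit:
{"fn": "step_arm", "kwargs": {
  "moves": "0 0 0.1 0 0 0; 0 0 0.25 0 0 0; 0 0 0.4 0 0 0; 0.1 0.25 0.45 0 0 -0.01; 0.2 0.5 0.45 0 0 -0.02; 0.3 0.7 0.45 0 0 -0.03; 0.35 0.8 0.45 0 0 -0.04; 0.35 0.8 0.45 0 0 -0.05; 0.35 0.8 0.45 0 0 -0.05"
}}

```text
t: 9.18
ee_pos: [0.5826, -0.1091, 0.1634]
tool_rot: [0.003, 1.0, -0.0, -0.0]
contact_force: [0.1, -0.2, -0.5]
width: 0.009
```

Emit:
{"fn": "step_arm", "kwargs": {
  "moves": "0.1 0.2 0 0 0 0; 0.2 0.4 -0.1 0 0 0; 0.27 0.6 -0.15 0 0 0; 0.27 0.6 -0.15 0 0 0; 0.27 0.6 -0.15 0 0 0; 0.27 0.6 -0.15 0 0 0"
}}

```text
t: 9.93
ee_pos: [0.6369, 0.0099, 0.1338]
tool_rot: [0.003, 1.0, -0.0, 0.0]
contact_force: [-0.2, 0.4, -0.6]
width: 0.005
```

```bash
python3 - <<'E'
from h import *
s=sense(); print(s['t'],s['ee_pos'],s['contact_force'],s['tool_rot'])
a=.151
for f in('top1','side1','top5','side5'):
    S=snap(f[:-1],f) if f[-1]=='5' else dict(np.load(f+'.npz'))
    p=cloud(S).reshape(-1,3); d=p[:,:2]-[.5138,-.265]
    lx=d@[np.cos(a),np.sin(a)]; ly=d@[-np.sin(a),np.cos(a)]
    m=(abs(lx)<.006)&(abs(ly)<.02); print(f,m.sum(),np.median(p[m,2]))
cv2.imwrite('pics/s5c.png',cv2.resize(cv2.imread('pics/side5.png')[140:340,230:480],(750,600),interpolation=2))
E
```

```text
9.925 [0.63692704 0.00993571 0.1338291 ] [-0.20019878  0.44940091 -0.5927384 ] [ 3.33994329e-03  9.99994285e-01 -4.31456783e-04  2.96343978e-04]
top1 118 0.08134802688953086
side1 190 0.0815401308408843
top5 116 0.07482791546529827
side5 193 0.07566368103029097
```

View pics/s5c.png

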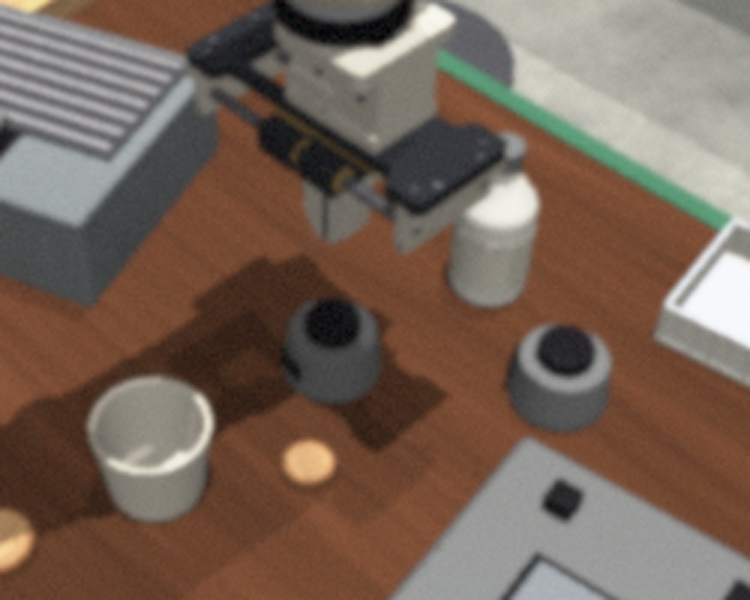

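The bar key dropped from 81.4 to about 75.2 mm, so it is in and staying in. The picture shows the fingers above the left puck with clear space around them. Now the timer press.

Emit:
{"fn": "step_arm", "kwargs": {
  "moves": "0.005 0.014 -0.15 0 0 0; 0.005 0.014 -0.3 0 0 0; 0.005 0.014 -0.37 0 0 0; 0.005 0.014 -0.4 0 0 0; 0.005 0.014 -0.415 0 0 0; 0.005 0.014 -0.43 0 0 0; 0.005 0.014 -0.437 0 0 0; 0.005 0.014 -0.437 0 0 0; 0.005 0.014 -0.437 0 0 0"
}}

```text
t: 11.15
ee_pos: [0.6384, 0.0149, 0.0464]
tool_rot: [0.002, 1.0, -0.0, 0.0]
contact_force: [-1.5, -1.3, 4.9]
width: 0.001
```

Pressed 5.6 mm at 4.9 N. I'll push a touch more onto the stop, hold, then lift straight up and clear.

Emit:
{"fn": "step_arm", "kwargs": {
  "moves": "0 0 -0.005 0 0 0; 0 0 -0.007 0 0 0; 0 0 -0.007 0 0 0; 0 0 -0.007 0 0 0"
}}

```text
t: 11.65
ee_pos: [0.6385, 0.0149, 0.0461]
tool_rot: [0.002, 1.0, 0.0, 0.001]
contact_force: [-5.4, -2.6, 17.0]
width: 0.008
```

Emit:
{"fn": "step_arm", "kwargs": {
  "moves": "0 0 0.03 0 0 0; 0 0 0.08 0 0 0; 0 0 0.2 0 0 0; 0 0 0.4 0 0 0; 0 0 0.6 0 0 0; 0 0 0.8 0 0 0; 0 0 0.8 0 0 0; 0 0 0.8 0 0 0; 0 0 0.8 0 0 0"
}}

```text
t: 12.78
ee_pos: [0.6372, 0.0154, 0.2031]
tool_rot: [0.002, 1.0, -0.0, -0.001]
contact_force: [0.2, 0.5, 0.6]
width: 0.007
```

```bash
python3 - <<'E'
from h import *
s=sense(); print(s['t'],s['ee_pos'],s['contact_force'])
S=snap('side','side6'); T=snap('top','top6')
p=cloud(S); x,y,z=np.moveaxis(p,-1,0)
m=(z>.044)&(z<.058)&(np.hypot(x-.638,y-.013)<.04); q=p[m]
print('timer',m.sum(),(q.max(0)+q.min(0))/2,np.median(q[:,2]))
for n,c,a,hx,hy in(('bar',(.5138,-.265),.151,.006,.02),('rocker',(.5445,.2862),.353,.024,.011)):
    P=p.reshape(-1,3); d=P[:,:2]-c; lx=d@[np.cos(a),np.sin(a)]; ly=d@[-np.sin(a),np.cos(a)]
    k=(abs(lx)<hx)&(abs(ly)<hy)&(P[:,2]>.06); print(n,k.sum(),np.median(P[k,2]),np.polyfit(lx[k],P[k,2],1))
E
```

```text
12.775 [0.6371871  0.01540471 0.2031369 ] [0.18215122 0.51137407 0.60881341]
timer 239 [0.63777367 0.01249875 0.04913612] 0.05103672184498309
bar 190 0.07566082664311718 [-0.00167141  0.07561802]
rocker 184 0.10019265400993899 [0.16944993 0.09960293]
```

View pics/side6.png

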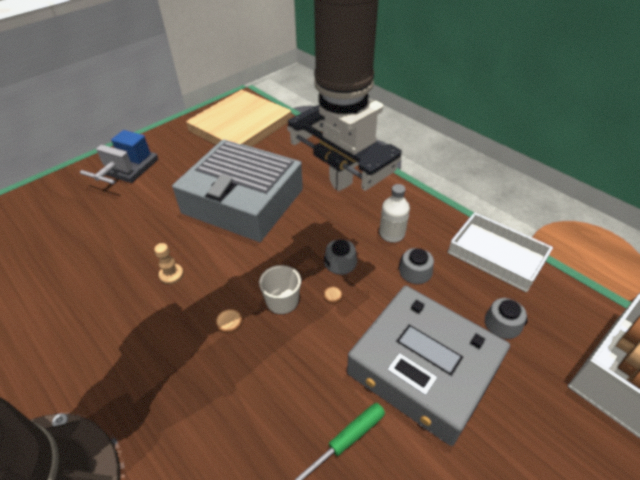

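The timer at (341,255) and all the bystanders are where they started. The arm is clear and the timer's top is back at 51 mm. This rocker reading used a looser height filter (0.06 m instead of 0.09 m), so I'll recheck it the same way as before and then hand in.

```bash
python3 - <<'E'
from h import *
P=cloud(dict(np.load('side6.npz'))).reshape(-1,3); a=.353; d=P[:,:2]-[.5445,.2862]
lx=d@[np.cos(a),np.sin(a)]; ly=d@[-np.sin(a),np.cos(a)]
k=(abs(lx)<.024)&(abs(ly)<.011)&(P[:,2]>.09); s=np.polyfit(lx[k],P[k,2],1); print(s)
if s[0]>.18: print(hand_in())
E
```

```text
[0.20758156 0.10046596]
the job is handed in; nothing more can be done
None
```

I pressed all three controls in the required order and handed the job in at about 12.8 s of the 51 s allowed. No verdict is reported, so these are my own last checks:

- **Rocker:** its slope went from -0.167 to about +0.2, so it is fully over. It took 14 N against its stop. One later reading gave 0.169, but that used a looser height filter. Repeating it with the original filter gave 0.208.
- **Bar key:** its top dropped from 81.4 mm to 75.7 mm and stayed there after I lifted off. It took 25 N against its stop.
- **Timer:** I used the leftmost of the three look-alikes. Its top went down about 6 mm at up to 17 N and sprang back to 51 mm. Its measured centre moved less than 1 mm.
- **Everything else:** in the last picture the bystanders look unmoved, and the arm stands clear at 0.20 m height. I judged the bystanders and the two small square keys by eye only. The arm never pressed near the keys.

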